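# Feed the amber glass blank down to the chute's stop

## Robot

A 7-joint arm with a two-finger parallel gripper is mounted at the origin on a cart in front of the work surface, level with it; the furniture and walls round the work are solid. World frame = base frame: x ahead of the robot, y to its left, z up, the work surface at z = 0. Lengths are in m, angles in rad, forces in N, time in s.
With the tool pointing down it reaches from about 0.425 to 0.95 m from the base axis. Payload 4.7 kg.
Tool frame: the origin (TCP) lies midway between the tips of the shut fingers; the grasp point (between the pads) lies 19 mm behind it; z points along the fingers, y is the direction in which the jaws open and shut (so a half turn about z gives the same grasp; the last joint's range is limited). The gripper opens to 85 mm and grips with 20 to 120 N. Pads are 22 mm wide; open, the fingers measure 114 mm over their backs; the gripper's body (76 mm by 85 mm) begins 54 mm behind the grasp point. The pads swing forward as they close: fully open they stand 13 mm farther back than shut.
Start: joints at [-1.163, 0.469, -0.049, 1.532, 0.024, 1.141, -0.082], TCP at [0.286, 0.612, 0.231] pointing down, gripper open.
Joint ranges: [-2.59, 2.59], [-0.33, 1.99], [-1.39, 1.29], [0.1, 2.45], [-1.04, 4.18], [0.21, 1.99], [-2.66, 2.66]. Speed limits (rad/s): [2.57, 2.57, 3.14, 3.14, 3.14, 3.14, 3.14].

## Interface

Orientations are given as [roll, pitch, yaw] about the fixed x, y, z axes, in that order (R = Rz(yaw) Ry(pitch) Rx(roll)).
In Python, from workcell import arm gives the robot as it stands.
- The arm moves only by the shell command python3 -m crank 'ROWS' [FORCE]. ROWS is JSON, a list of rows, each a list of 7 numbers: the shift along the world's x, y, z in m, then the turn, a rotation vector about the world's x, y, z in degrees, then the closure, from -1 (fully open) to 1 (shut), so that 0 is half open. In form: [[dx, dy, dz, rx, ry, rz, grip], ...]. A call has 1 to 20 rows; each row is the pose to reach, as a shift and turn from the pose commanded when the call began; what a row does not reach only later rows make up. A row lasts 1/10 s, in which the tool goes at most 50 mm and 8.59 degrees, less where a joint would pass 70% of its speed; a pose out of reach is approached as far as the arm can. A call with a gripper value outside its range is refused whole. The fingers move at their own pace and stop on an object; FORCE is the grip in N (left out, the last holds). Time passes only in rows, so rows that repeat a pose let the fingers close. It gives the time, the measured TCP pose, the force and the opening at its end, in the units of the state.
- arm.read_state(): the state, without advancing time (a new reading comes with each control period).
- arm.snapshot(name): name is "side" or "top" or "wrist"; returns a dict with "frame" (400x640x3 uint8, red, green, blue), "fovy" (degrees; the focal length in pixels is half the picture's height over the tangent of half this angle, whatever the lens; pixels are square), "cx", "cy" (the principal point, pixels), "world_from_camera" (4x4, takes a point from camera to world coordinates). Camera axes: x right, y down, z forward; pixel columns grow to the right and rows downward; lengths in m; the calibration is good to about 2 mm. The wrist camera is an equidistant fisheye: a pixel r from the principal point sees the ray r / f radians off the axis. A picture is of the moment at which its call begins. There is no depth.
- arm.job_done(): hands the job in, once; it reports no verdict.
Trained networks look in the newest picture that a camera, given by its name, has taken for a name from the list of things; names that differ only in an ending like _2 or _b are one class to them, and where a whole thing is asked for, a point or a joint stands for the part that bears it (a point fixed in the world has none). Each returns a list of dicts, best first, with "score" (0 to 1); they miss things now and then, are a little off and sometimes report something else, mostly with a low value. They report only what shows in the picture. A call takes as long as a camera call. They do not tell look-alikes from the thing itself.
- arm.search_frame(camera, label): "bbox" ([left, top, right, bottom] in pixels, round what is visible of it).
- arm.outline_of(camera, label): "pixels" (400x640 bool, what is visible of it) and "bbox" ([left, top, right, bottom] in pixels, round what is visible of it).
The state is a dict: "t": time; "qpos": joint angles; "dq": joint speeds; "effort": joint torques, N m; "ee_pos": TCP position; "orientation": TCP orientation; "force": force on the tool from outside, world axes, zero at the start; "wrist_torque": the same for the moment, N m; "grip_width": finger opening in m.
Only numpy, scipy, OpenCV 4.12 (cv2) and the standard library are available. Lean on these libraries where they do the work, as an engineer would, in place of code of your own. Each camera call takes 0.05 s, during which the arm holds its last target. There are 200 camera calls.

## Task

Push the amber glass blank down its lane of the sloping feed chute until it rests against the stop bar at the low end. Slide it along the lane without lifting it out, leave the blue and the white blank where they are, and then draw the gripper clear.

Things in the scene. Friction and masses are not known exactly. Their poses are not given: they have to be found in the camera images.
- blank_amber: Amber (orange) pressed-glass blank, an upright round puck 46 mm in diameter and 28 mm high, 110 g, in one of three lanes (which varies), its centre about 195 mm up the slope from the stop. Friction holds it there: it slides only while pushed, with about 1 N. Origin: centre of its underside; z axis: up its own axis, square to the lane floor.
- blank_blue: Dark blue pressed-glass blank, an upright round puck 46 mm in diameter and 28 mm high, in another lane beside it, to be left alone. Origin: centre of its underside; z axis: up its own axis, square to the lane floor.
- blank_white: White pressed-glass blank, an upright round puck 46 mm in diameter and 28 mm high, in another lane beside it, to be left alone. Origin: centre of its underside; z axis: up its own axis, square to the lane floor.
- stop (a point): Foot of the uphill face of the stop, a dark steel bar 20 mm high right across the low end of the fixed grey chute; mid lane. Axes follow the slope (0.16 rad): y uphill along the lanes, x across, z square off the lane floor (at z=0). Three lanes 52 mm wide, centres x=-64, 0, 64 mm, grey ribs 14 mm high, upper end (y=295 mm) open. A blank against the stop has its centre at y=23 mm.
Things that resemble listed ones, but are neither listed nor needed, are in the scene too. What is shaped like the blank_amber but pink or yellow is not meant.

How it is judged:
At the end, for the whole second after the job is handed in: The amber blank stands flat in its lane (within 10 degrees and 8 mm of the lane floor), at rest, its centre within 10 mm of touching the stop bar (gap at most 10 mm); the blue and the white blank are within 15 mm of where they began (y of blank_amber in the frame of stop between 0.015 and 0.033 m and z of blank_amber in the frame of stop between -0.008 and 0.008 m and angle between the z axis of blank_amber and the z axis of stop, either way round below 0.17 rad and linear speed of blank_amber below 0.02 m/s and distance of each of blank_blue, blank_white from where it was at the start of the episode below 0.015 m).
It fails at once if the amber blank is lifted more than 12 mm off the lane floor (z of blank_amber in the frame of stop above 0.012 m).
It fails at once if the blue blank is moved more than 15 mm (distance of blank_blue from where it was at the start of the episode above 0.015 m).
It fails at once if the white blank is moved more than 15 mm (distance of blank_white from where it was at the start of the episode above 0.015 m).
It also fails if it takes over 32 s, if anything falls off the work surface, if the arm or the gripper's body presses on something with over 40 N, if the wrist force passes 120 N, or if a joint passes its speed limit or range.

## Working session

There is one attempt and no reset: what is moved stays moved. The work goes in short steps, Python scripts to look and compute and a shell command to move; the robot and the scene stay as the last step left them, time stands still between calls to the robot, and variables do not carry over. Pictures are saved under pics/ and viewed, on a budget of 10 in all, crops included, one or two more only if the job needs it, and the job is handed in when it is done.

```bash
mkdir -p pics; cat > h.py <<'E'
from workcell import arm
import numpy as np, cv2
def snap(n,fn=None):
    s=arm.snapshot(n)
    if fn: cv2.imwrite('pics/'+fn,s['frame'][:,:,::-1])
    return s
def ray(s,u,v,fish=False):
    f=200/np.tan(np.radians(s['fovy'])/2); a=np.array([u-s['cx'],v-s['cy']])/f
    if fish:
        r=np.linalg.norm(a); d=np.array([*(a/r*np.sin(r)),np.cos(r)])
    else: d=np.array([*a,1.])
    M=np.array(s['world_from_camera']); return M[:3,3],M[:3,:3]@d
def onplane(s,u,v,p,n,fish=False):
    o,d=ray(s,u,v,fish); return o+d*(np.dot(np.subtract(p,o),n)/np.dot(d,n))
def proj(s,P):
    f=200/np.tan(np.radians(s['fovy'])/2); M=np.linalg.inv(np.array(s['world_from_camera'])); c=M[:3,:3]@P+M[:3,3]
    return c[:2]/c[2]*f+[s['cx'],s['cy']]
E
python3 - <<'E'
from h import *
for n in('top','side'):
    s=snap(n,n+'1.png'); print(n,s['fovy'],s['cx'],s['cy'],np.round(s['world_from_camera'],3).tolist())
    for l in('blank_amber','blank_blue','blank_white'):
        print(l,[(np.round(d['bbox']).tolist(),round(d['score'],2)) for d in arm.search_frame(n,l)])
print(arm.read_state())
a=cv2.imread('pics/top1.png');b=cv2.imread('pics/side1.png')
E
```

```text
top 46.00949863893044 323.414010703224 209.22386534249563 [[0.007, -0.987, 0.158, 0.452], [-1.0, -0.009, -0.011, 0.027], [0.012, -0.158, -0.987, 1.111], [0.0, 0.0, 0.0, 1.0]]
blank_amber [([293.0, 186.0, 316.0, 208.0], 0.77), ([233.0, 145.0, 257.0, 167.0], 0.63), ([296.0, 145.0, 311.0, 165.0], 0.52)]
blank_blue [([280.0, 242.0, 301.0, 260.0], 0.94)]
blank_white [([290.0, 213.0, 312.0, 235.0], 0.67)]
side 51.76653820367978 321.60292064676156 198.66165791911737 [[0.995, -0.061, 0.073, 0.562], [-0.095, -0.67, 0.737, -0.67], [0.004, -0.74, -0.672, 0.711], [0.0, 0.0, 0.0, 1.0]]
blank_amber [([358.0, 162.0, 373.0, 178.0], 0.76), ([364.0, 193.0, 383.0, 211.0], 0.73), ([318.0, 179.0, 338.0, 201.0], 0.58)]
blank_blue [([269.0, 169.0, 286.0, 193.0], 0.87)]
blank_white [([293.0, 174.0, 311.0, 198.0], 0.89)]
{'t': 0.4, 'qpos': array([-1.16290342,  0.46869711, -0.04857889,  1.5326899 ,  0.0241024 ,
        1.14099753, -0.08228335]), 'dq': array([ 3.81115536e-04, -1.23016906e-03,  1.30971046e-03, -2.52037938e-03,
        2.10760576e-06, -5.15821513e-04,  2.22859671e-04]), 'effort': array([-2.62542681e-04, -5.09543467e+01, -4.67350055e-02, -2.37633437e+01,
        1.07644443e-02,  2.78148174e-03, -7.49411839e-06]), 'ee_pos': array([0.28549171, 0.61156819, 0.23118872]), 'orientation': array([-3.14138497e+00, -1.25308556e-05,  2.70481268e+00]), 'force': array([ 0.05886032,  0.069945  , -0.50054903]), 'wrist_torque': array([-0.01877007, -0.02450551,  0.00821002]), 'grip_width': 0.08535177338419843}
```

View pics/top1.png

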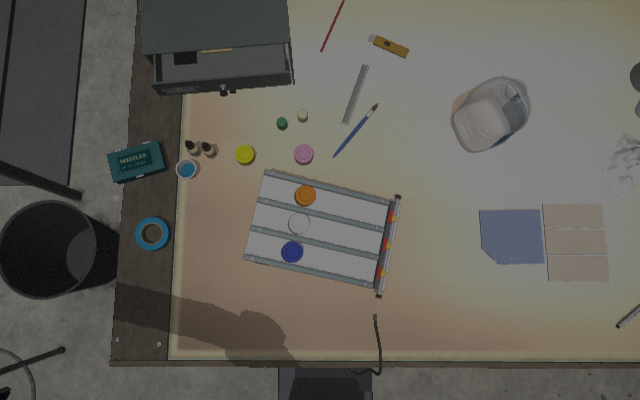

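View pics/side1.png

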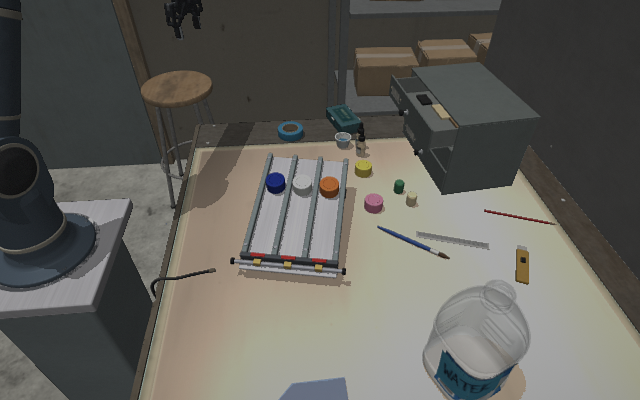

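Candidates for amber in the top view are orange (305,195), in the chute's far lane; pink (303,154), on the table; and yellow (245,155), on the table. The orange one in the chute fits the description. Next I triangulate the blanks and the chute, and take a close crop.

```bash
python3 - <<'E'
from h import *
from scipy.optimize import least_squares
S={n:snap(n) for n in('top','side')}
c={}
for n,s in S.items():
    for l,p in(('blank_amber',{'top':(305,195),'side':(329,187)}),('blank_blue',{'top':(291,251),'side':(277,182)}),('blank_white',{'top':(300,224),'side':(302,185)})):
        for d in arm.outline_of(n,l):
            x0,y0,x1,y1=d['bbox']
            if abs((x0+x1)/2-p[n][0])<8 and abs((y0+y1)/2-p[n][1])<9:
                v,u=np.nonzero(d['pixels']); c[n,l]=((x0+x1)/2,(y0+y1)/2); print(n,l,c[n,l],u.mean(),v.mean()); break
        else: c[n,l]=p[n]; print('miss',n,l)
# model: yaw, pos ; unknown blank y per blank; blank centre at z=14mm
X={'blank_amber':.064,'blank_white':0,'blank_blue':-.064}
def pose(q):
    yw=q[3]; Rz=np.array([[np.cos(yw),-np.sin(yw),0],[np.sin(yw),np.cos(yw),0],[0,0,1]])
    a=.16; Rx=np.array([[1,0,0],[0,np.cos(a),-np.sin(a)],[0,np.sin(a),np.cos(a)]])
    return Rz@Rx,q[:3]
# ribs/side upper corners (outer rib tops approx z=14mm, y=295, x=+-93)
C=[((.093,.295,.014),(265,170),(348,160)),((-.093,.295,.014),(245,260),(270,155))]
def res(q):
    R,p=pose(q); r=[]
    for i,l in enumerate(X):
        P=R@np.array([X[l],q[4+i],.014])+p
        for n in S: r+=list(proj(S[n],P)-c[n,l])
    for P,t,sd in C:
        P=R@np.array(P)+p
        r+=list((proj(S['top'],P)-t)*.5)+list((proj(S['side'],P)-sd)*.5)
    return np.array(r)
o=least_squares(res,[.45,-.1,.02,-.2,.195,.195,.195],loss='soft_l1')
print(np.round(o.x,4)); print(np.round(res(o.x),1))
q=o.x;R,p=pose(q); np.save('pose.npy',q)
print('amber',R@[.064,q[4],0]+p)
ims=[]
for n,(u,v,w) in {'top':(240,140,170),'side':(225,140,150)}.items():
    im=S[n]['frame'][:,:,::-1].copy()
    k=3
    im=cv2.resize(im[v:v+w*5//6,u:u+w],None,fx=k,fy=k,interpolation=2)
    for P in [(x,y,0) for x in(-.064,0,.064) for y in(0,.023,.295)]+[(.064,q[4]+.023,.028)]:
        a=(proj(S[n],R@np.array(P)+p)-[u,v])*k; cv2.circle(im,tuple(int(t) for t in a),3,(0,255,0),-1)
    ims.append(cv2.resize(im,(400,333)))
cv2.imwrite('pics/c.png',np.hstack(ims))
E
```

```text
top blank_amber (303.25, 196.2) 304.47978436657684 195.60377358490567
top blank_blue (289.0, 250.85000000000002) 291.69883040935673 251.9561403508772
top blank_white (300.2, 224.05) 298.2732394366197 223.2507042253521
side blank_amber (328.45, 188.8) 329.0174418604651 186.75290697674419
side blank_blue (277.9, 183.14999999999998) 275.4903047091413 182.48753462603878
side blank_white (302.75, 184.6) 302.05970149253733 184.45074626865673
[ 0.5475 -0.1174  0.0304 -0.2054  0.1995  0.1952  0.204 ]
[ 0.5 -1.5 -0.2 -0.4 -0.8 -1.2 -1.7  3.2  0.1 -0.6 -2.8 -0.2 -0.   1.
 -2.2  0.1  0.  -3.   0.1 -0. ]
amber [0.65035839 0.06238896 0.06220912]
```

View pics/c.png

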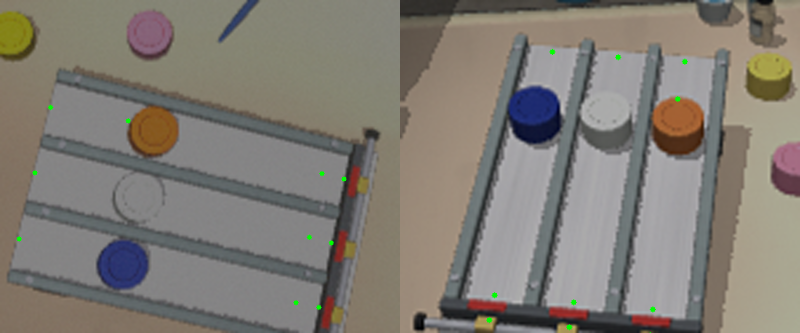

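```bash
cat >> h.py <<'E'
from scipy.spatial.transform import Rotation as Ro
def chute():
    q=np.load('pose.npy'); return (Ro.from_euler('z',q[3])*Ro.from_euler('x',.16)).as_matrix(),q[:3]
E
python3 - <<'E'
from h import *
R,p=chute(); st=arm.read_state()
R0=Ro.from_euler('xyz',st['orientation']).as_matrix()
# tool z=-n, tool y = +-across
for sg in(1,-1):
    y=sg*R[:,0]; z=-R[:,2]; x=np.cross(y,z); T=np.c_[x,y,z]
    print(np.degrees(Ro.from_matrix(T@R0.T).as_rotvec()).round(1))
print((R@[.064,.26,.10]+p-st['ee_pos']).round(3), (R@[.064,.26,.10]+p).round(3),R.round(3).tolist())
E
```

```text
[  8.8   4.4 -76.6]
[  4.7  -9.4 103. ]
[ 0.374 -0.506 -0.061] [0.659 0.105 0.171] [[0.979, 0.201, -0.032], [-0.204, 0.966, -0.156], [0.0, 0.159, 0.987]]
```

```bash
python3 -m crank '[[0.374,-0.506,-0.03,8.8,4.4,-76.6,1],[0.374,-0.506,-0.03,8.8,4.4,-76.6,1],[0.374,-0.506,-0.03,8.8,4.4,-76.6,1],[0.374,-0.506,-0.03,8.8,4.4,-76.6,1],[0.374,-0.506,-0.03,8.8,4.4,-76.6,1],[0.374,-0.506,-0.03,8.8,4.4,-76.6,1],[0.374,-0.506,-0.03,8.8,4.4,-76.6,1],[0.374,-0.506,-0.03,8.8,4.4,-76.6,1],[0.374,-0.506,-0.03,8.8,4.4,-76.6,1],[0.374,-0.506,-0.03,8.8,4.4,-76.6,1],[0.374,-0.506,-0.03,8.8,4.4,-76.6,1],[0.374,-0.506,-0.03,8.8,4.4,-76.6,1],[0.374,-0.506,-0.03,8.8,4.4,-76.6,1],[0.374,-0.506,-0.03,8.8,4.4,-76.6,1],[0.374,-0.506,-0.061,8.8,4.4,-76.6,1],[0.374,-0.506,-0.061,8.8,4.4,-76.6,1]]' 20
python3 - <<'E'
from h import *
R,p=chute(); st=arm.read_state(); print(st['t'],st['ee_pos'],R.T@(st['ee_pos']-p),st['force'],st['grip_width'])
w=snap('wrist')['frame'];s=snap('side')['frame']
im=np.hstack([cv2.resize(w,(400,250)),cv2.resize(s[80:280,200:400],(400,400))[:250] if 0 else cv2.resize(s[80:280,180:400],(400,364))[40:290]])
cv2.imwrite('pics/d.png',im[:,:,::-1])
E
```

```text
t: 2.4
ee_pos: [0.6564, 0.1066, 0.1666]
orientation: [-3.134, -0.157, 1.365]
force: [-0.9, 0.1, -1.5]
grip_width: -0.0
2.4 [0.65644202 0.10664542 0.16662017] [0.06092792 0.26014842 0.09597712] [-0.90431217  0.05782678 -1.46714372] -4.863407598550127e-05
```

View pics/d.png

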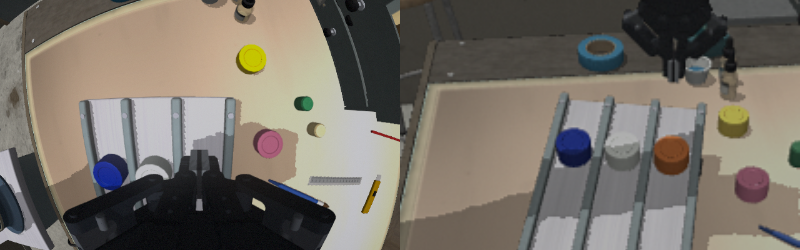

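The side view shows the shut fingertips at (673,78), uphill of and above amber. The wrist view shows them over the far lane. Next, a closer wrist crop to correct the chute's pose.

```bash
python3 - <<'E'
from h import *
R,p=chute(); s=snap('wrist'); im=s['frame'][140:300,120:400,::-1]
im=cv2.resize(im,None,fx=2.8,fy=2.8,interpolation=2)
f=200/np.tan(np.radians(s['fovy'])/2); Mi=np.linalg.inv(s['world_from_camera'])
for P in [(x,.295,z) for x in(-.09,-.038,-.026,.026,.038,.09) for z in(0,)]+[(.064,.26,0),(.064,.26,.01)]:
    c=Mi[:3,:3]@(R@np.array(P)+p)+Mi[:3,3]; r=np.hypot(c[0],c[1]); th=np.arctan2(r,c[2])
    a=c[:2]/r*th*f+[s['cx'],s['cy']]; cv2.circle(im,tuple(int(t) for t in (a-[120,140])*2.8),2,(0,255,0),-1)
cv2.imwrite('pics/e.png',im)
E
```

```text
(no output)
```

View pics/e.png

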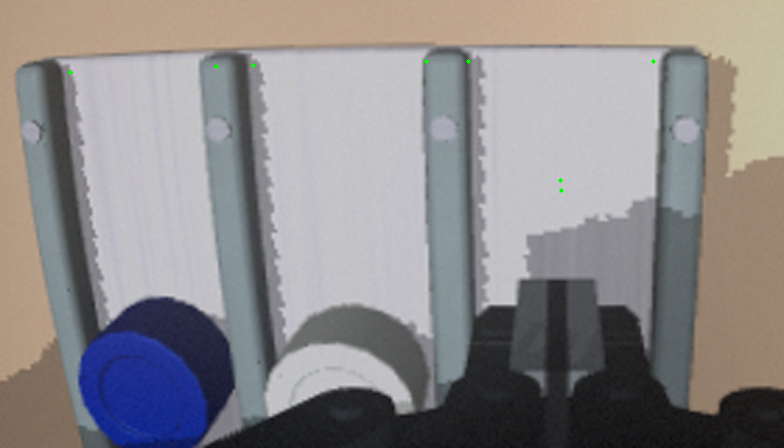

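```bash
python3 -m crank '[[0.007,0.009,-0.02,0,0,0,1],[0.008,0.012,-0.04,0,0,0,1],[0.008,0.015,-0.06,0,0,0,1],[0.008,0.016,-0.066,0,0,0,1],[0.009,0.017,-0.072,0,0,0,1],[0.009,0.0175,-0.076,0,0,0,1],[0.009,0.018,-0.08,0,0,0,1],[0.009,0.018,-0.08,0,0,0,1],[0.009,0.018,-0.08,0,0,0,1]]'
python3 - <<'E'
from h import *
R,p=chute(); st=arm.read_state(); print(R.T@(st['ee_pos']-p),R.T@st['force'])
s=snap('side')['frame'];w=snap('wrist')['frame']
im=np.hstack([cv2.resize(s[130:230,280:400],(480,400),interpolation=2),cv2.resize(w[160:360,240:400],(320,400))])
cv2.imwrite('pics/f.png',im[:,:,::-1])
E
```

```text
t: 3.45
ee_pos: [0.6688, 0.1235, 0.0908]
orientation: [3.141, -0.159, 1.365]
force: [0.2, 0.6, 0.8]
grip_width: 0.0001
[0.06957355 0.26687214 0.01805442] [0.12269573 0.72131304 0.65164091]
```

View pics/f.png

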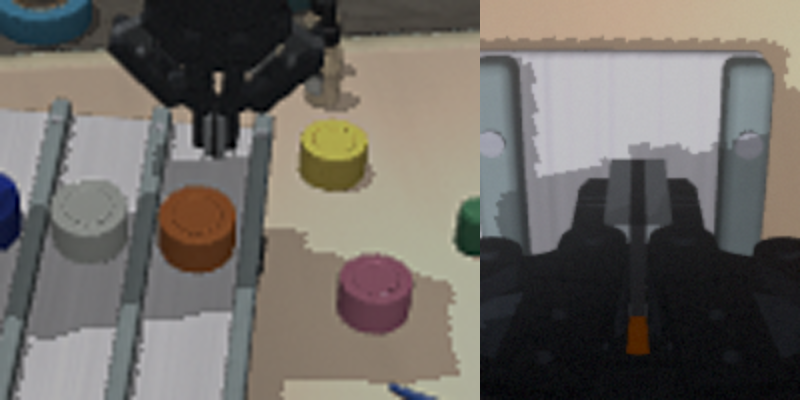

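The side crop shows the fingertips (217,155) in amber's lane, just uphill of it (197,228). Now lower slightly, recentre and push.

```bash
python3 -m crank '[[-0.0027,0.0015,-0.006,0,0,0,1],[-0.0047,-0.008,-0.0076,0,0,0,1],[-0.0067,-0.018,-0.0092,0,0,0,1],[-0.0087,-0.0275,-0.0108,0,0,0,1],[-0.0107,-0.037,-0.0124,0,0,0,1],[-0.0127,-0.047,-0.014,0,0,0,1],[-0.0148,-0.0565,-0.0156,0,0,0,1],[-0.0168,-0.066,-0.0171,0,0,0,1],[-0.0188,-0.0758,-0.0187,0,0,0,1],[-0.0188,-0.0758,-0.0187,0,0,0,1]]'
python3 - <<'E'
from h import *
R,p=chute(); st=arm.read_state(); print(R.T@(st['ee_pos']-p),R.T@st['force'])
s=snap('side')['frame'];w=snap('top')['frame']
im=np.hstack([cv2.resize(s[150:280,230:360],(400,400),interpolation=2),cv2.resize(w[150:300,250:400],(400,400),interpolation=2)])
cv2.imwrite('pics/g.png',im[:,:,::-1])
E
```

```text
t: 4.55
ee_pos: [0.6493, 0.0452, 0.0714]
orientation: [-3.141, -0.158, 1.362]
force: [-0.3, 0.3, 0.0]
grip_width: 0.0002
[0.06648544 0.18419495 0.01177763] [-0.39336845  0.26797656 -0.00985934]
```

View pics/g.png

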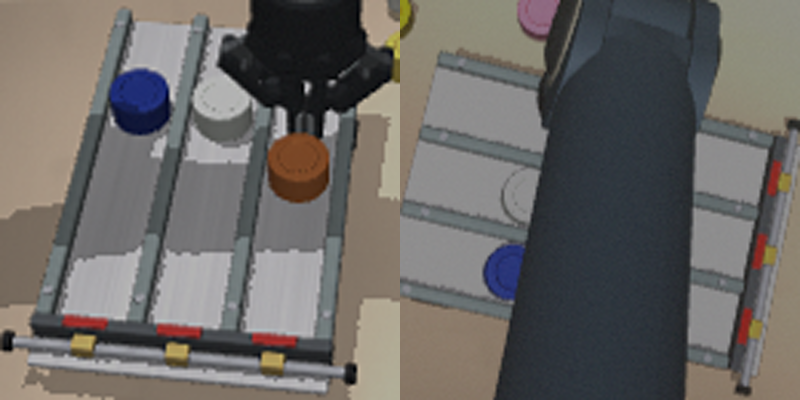

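Amber slides down its lane ahead of the fingers, and white and blue haven't moved. Continuing.

```bash
python3 -m crank '[[-0.002,-0.0097,-0.0016,0,0,0,1],[-0.004,-0.0193,-0.0032,0,0,0,1],[-0.006,-0.029,-0.0048,0,0,0,1],[-0.008,-0.0386,-0.0064,0,0,0,1],[-0.01,-0.0483,-0.008,0,0,0,1],[-0.0121,-0.058,-0.0095,0,0,0,1],[-0.0141,-0.0676,-0.0111,0,0,0,1],[-0.0161,-0.0773,-0.0127,0,0,0,1],[-0.0181,-0.087,-0.0143,0,0,0,1],[-0.0196,-0.094,-0.0155,0,0,0,1],[-0.0209,-0.1005,-0.0165,0,0,0,1],[-0.0221,-0.1063,-0.0175,0,0,0,1],[-0.0221,-0.1063,-0.0175,0,0,0,1]]'
python3 - <<'E'
from h import *
R,p=chute(); st=arm.read_state(); print(R.T@(st['ee_pos']-p),R.T@st['force'])
s=snap('side')['frame']
im=cv2.resize(s[190:280,230:360],(780,540),interpolation=2)
cv2.imwrite('pics/i.png',im[:,:,::-1])
E
```

```text
t: 5.95
ee_pos: [0.6274, -0.0597, 0.054]
orientation: [3.142, -0.159, 1.364]
force: [0.0, -0.3, -0.0]
grip_width: -0.0002
[0.06640275 0.0755747  0.01167211] [ 0.08331329 -0.2764459   0.01668957]
```

View pics/i.png

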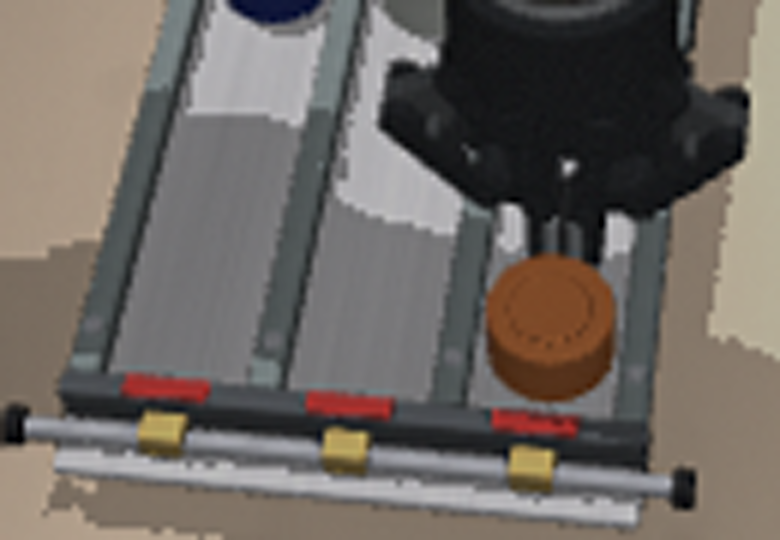

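Amber is about 15–20 mm from the stop bar. Creeping on from here and watching the force.

```bash
python3 -m crank '[[-0.0008,-0.0039,-0.0006,0,0,0,1],[-0.0016,-0.0077,-0.0013,0,0,0,1],[-0.0024,-0.0116,-0.0019,0,0,0,1],[-0.003,-0.0145,-0.0024,0,0,0,1],[-0.003,-0.0145,-0.0024,0,0,0,1]]'; python3 -m crank '[[-0.0004,-0.0019,-0.0003,0,0,0,1],[-0.0008,-0.0039,-0.0006,0,0,0,1],[-0.0008,-0.0039,-0.0006,0,0,0,1]]'
python3 - <<'E'
from h import *
R,p=chute(); st=arm.read_state(); print(R.T@(st['ee_pos']-p),R.T@st['force'])
E
```

```text
t: 6.5
ee_pos: [0.6247, -0.0726, 0.0518]
orientation: [3.141, -0.16, 1.365]
force: [0.9, 1.1, 0.7]
grip_width: -0.0001
t: 6.8
ee_pos: [0.6248, -0.0728, 0.0518]
orientation: [3.141, -0.164, 1.368]
force: [2.6, 6.9, 2.2]
grip_width: -0.0002
[0.06659281 0.06211589 0.01167146] [1.14746438 7.51512309 1.00264875]
```

Force rose to 7.5 N with no further travel, so amber is probably on the stop. I'll draw back uphill and look.

```bash
python3 -m crank '[[0.001,0.0048,0.0008,0,0,0,1],[0.003,0.0145,0.0024,0,0,0,1],[0.006,0.029,0.0048,0,0,0,1],[0.008,0.0386,0.0064,0,0,0,1],[0.008,0.0386,0.0064,0,0,0,1]]'
python3 - <<'E'
from h import *
R,p=chute(); st=arm.read_state(); print(R.T@(st['ee_pos']-p),R.T@st['force'])
s=snap('side')['frame'];w=snap('top')['frame']
im=np.hstack([cv2.resize(s[200:280,280:360],(400,400),interpolation=2),cv2.resize(w[150:300,260:410],(400,400),interpolation=2)])
cv2.imwrite('pics/j.png',im[:,:,::-1])
E
```

```text
t: 7.3
ee_pos: [0.6323, -0.0353, 0.0577]
orientation: [3.141, -0.16, 1.369]
force: [-0.4, 0.8, 0.0]
grip_width: -0.0
[0.0662938 0.1007571 0.0114152] [-0.52542689  0.74207796 -0.07135104]
```

View pics/j.png

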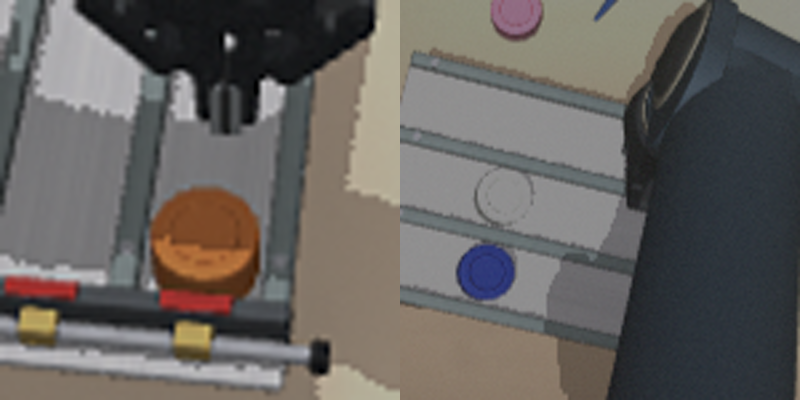

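Amber stands flat with its foot hidden behind the stop bar at about (205,295) in the side crop, so it's touching. White and blue haven't moved. Lifting clear, then a final numeric check from both cameras.

```bash
python3 -m crank '[[0,0,0.03,0,0,0,1],[0,0.01,0.07,0,0,0,1],[0,0.05,0.11,0,0,0,1],[0,0.1,0.15,0,0,0,1],[0,0.15,0.17,0,0,0,1],[0,0.2,0.18,0,0,0,1],[0,0.25,0.18,0,0,0,1],[0,0.3,0.18,0,0,0,1],[0,0.3,0.18,0,0,0,1],[0,0.3,0.18,0,0,0,1]]'
python3 - <<'E'
from h import *
from scipy.optimize import least_squares
R,p=chute(); S={n:snap(n) for n in('top','side')}
s=S['top']
for l,x in(('blank_amber',.064),('blank_white',0),('blank_blue',-.064)):
    for n in S: 
        for d in arm.search_frame(n,l):
            b=d['bbox']; c=[(b[0]+b[2])/2,(b[1]+b[3])/2]; P=onplane(S[n],*c,R@[0,0,.014]+p,R[:,2]); print(l,n,np.round(b),(R.T@(P-p)).round(3),round(d['score'],2))
im=np.hstack([cv2.resize(S['side']['frame'][140:280,230:370],(400,400),interpolation=2),cv2.resize(s['frame'][150:300,260:410],(400,400),interpolation=2)])
cv2.imwrite('pics/k.png',im[:,:,::-1])
E
```

```text
t: 8.4
ee_pos: [0.6304, 0.2672, 0.237]
orientation: [-3.141, -0.161, 1.372]
force: [0.1, 0.4, -0.0]
grip_width: 0.0002
blank_amber top [365. 206. 389. 223.] [0.059 0.025 0.014] 0.91
blank_amber top [234. 145. 257. 168.] [0.116 0.343 0.014] 0.83
blank_amber top [294. 145. 311. 164.] [0.153 0.223 0.014] 0.7
blank_amber side [362. 192. 383. 212.] [0.17  0.169 0.014] 0.84
blank_amber side [270. 170. 287. 194.] [-0.056  0.207  0.014] 0.68
blank_amber side [309. 238. 334. 262.] [0.067 0.03  0.014] 0.63
blank_amber side [354. 161. 371. 177.] [0.141 0.269 0.014] 0.61
blank_white top [288. 214. 310. 234.] [-0.002  0.195  0.014] 0.76
blank_white side [293. 174. 312. 196.] [0.002 0.205 0.014] 0.69
blank_blue top [277. 242. 302. 261.] [-0.067  0.203  0.014] 0.82
blank_blue side [267. 169. 286. 196.] [-0.061  0.205  0.014] 0.53
```

View pics/k.png

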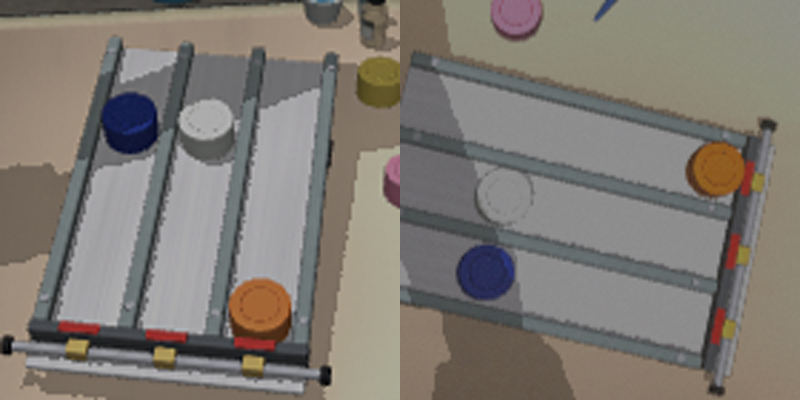

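Both views show amber upright against the stop bar, with white and blue where they began and the arm clear.

```bash
python3 -c "
from workcell import arm
arm.job_done()"
```

```text
the job is handed in; nothing more can be done
```

I pushed the amber blank down its lane with the shut fingers until it stopped moving and the force rose to about 7.5 N. I then backed off uphill, lifted the gripper clear and handed the job in at about 8.5 s.

- **Amber:** it stands flat against the stop bar in both final views. Its measured y is 25 mm from the top camera and 30 mm from the side camera. The target is 23 mm, with 15 to 33 mm allowed.
- **Camera disagreement:** the 5 mm difference comes from my chute pose fit, which was a few millimetres off. The contact force and the pictures both say it is touching.
- **White and blue:** they show no visible movement, with pixel positions the same to within about 2 px.
- **Look-alikes:** the networks also labelled the pink and yellow pucks, and once the blue blank, as amber. I ruled these out by colour and lane.

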